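# Set the amber file up on the reading stand

### The arm

A 7-joint arm with a two-finger parallel gripper is mounted at the origin on the work surface. World frame = base frame: x ahead of the robot, y to its left, z up, the work surface at z = 0. Lengths are in mm, angles in rad, forces in N, time in s.
With the tool pointing down it reaches from about 400 to 900 mm from the base axis. Payload 5.5 kg.
Tool frame: the origin (TCP) lies on the centre line of the jaws, within the pads' length; the fingertips stand 17 mm ahead of it and the grasp point (between the pads) lies 2 mm behind it (robot.tip_extent is the distance from the TCP to the fingertips, in mm); y points along the fingers, z is the direction in which the jaws open and shut, and the axes are right-handed (so a half turn about y gives the same grasp; the last joint's range is limited). The gripper opens to 92 mm and grips with 3 to 60 N. Pads are 19 mm wide; open, the fingers measure 130 mm over their backs; the gripper's body (75 mm by 190 mm) begins 47 mm behind the grasp point.
Start: joints at [-0.891, 0.501, -0.427, 1.55, 0.221, 1.138, -0.21], TCP at [263.108, 594.368, 243.729] pointing down, gripper open.
Joint ranges: [-2.88, 2.88], [-0.31, 2.03], [-1.54, 1.56], [0.2, 2.42], [-1.41, 4.55], [0.19, 2.02], [-2.57, 2.57]. Speed limits (rad/s): [2.57, 2.57, 3.14, 3.14, 3.14, 3.14, 3.14].

### API

Orientations are given as [roll, pitch, yaw] about the fixed x, y, z axes, in that order (R = Rz(yaw) Ry(pitch) Rx(roll)).
In Python, from station import robot gives the robot as it stands. The module is installed in compiled form; this text tells all that it offers.
- The arm moves only by the tool jog_arm, never from a script. Its argument "deltas" is a list of rows, each an object with "slide": the shift along the world's x, y, z in cm, a list of three; "turn": the turn, a rotation vector about the world's x, y, z in degrees, a list of three. A call has 1 to 10 rows; each row is the pose to reach, as a shift and turn from the pose commanded when the call began; what a row does not reach only later rows make up. A row lasts 1/10 s, in which the tool goes at most 50 mm and 8.59 degrees, less where a joint would pass 70% of its speed; a pose out of reach is approached as far as the arm can. A call with a gripper value outside its range is refused whole. "hand" is the opening, from 0 (shut) to 1 (fully open), set as the call begins (left out, the last holds). The fingers move at their own pace and stop on an object; "newtons" is the grip in N (left out, the last holds). Time passes only in rows, so rows that repeat a pose let the fingers close. It gives the time, the measured TCP pose, the force and the opening at its end, in the units of the state.
- robot.observe(): the state, without advancing time (a new reading comes with each control period).
- robot.snapshot(name): name is "scene" or "top" or "wrist"; returns (picture, depth): 420x560x3 uint8, red, green, blue; 420x560 float32, mm along the optical axis (not along the pixel's ray), 0 where there is no reading.
- robot.calibration(name): a dict with "fx", "fy", "cx", "cy" (pixels), "pose" (4x4, takes a point from camera to world coordinates); the wrist camera has in their place "hand_eye" (4x4, takes a point from camera to tool coordinates, whose origin is the TCP and whose axes are the tool frame's). Camera axes: x right, y down, z forward; pixel columns grow to the right and rows downward; lengths in mm; the calibration is good to about 2 mm. A picture is of the moment at which its call begins: read the wrist's pose just before it. calibration takes no time and is no camera call.
- robot.finish_job(): hands the job in, once; it reports no verdict.
Trained networks look in the newest picture that a camera, given by its name, has taken for a name from the list of things; names that differ only in an ending like _2 or _b are one class to them, and where a whole thing is asked for, a point or a joint stands for the part that bears it (a point fixed in the world has none). Each returns a list of dicts, best first, with "p" (0 to 1); they miss things now and then, are a little off and sometimes report something else, mostly with a low value. They report only what shows in the picture. A call takes as long as a camera call. They do not tell look-alikes from the thing itself.
- robot.look_for(camera, thing): "rect" ([centre column, centre row, width, height] in pixels, round what is visible of it).
- robot.mark_of(camera, thing): "xy" ([column, row] in pixels: a listed point, or the origin of a listed thing).
The state is a dict: "t": time; "qpos": joint angles; "qvel": joint speeds; "effort": joint torques, N m; "position": TCP position; "tool_rot": TCP orientation; "ft_force": force on the tool from outside, world axes, zero at the start; "wrist_torque": the same for the moment, N m; "gripper_width": opening from 0.0 (shut) to 1.0 (fully open).
Only numpy, scipy, OpenCV 4.12 (cv2) and the standard library are available. Lean on these libraries where they do the work, as an engineer would, in place of code of your own. Each camera call takes 0.05 s, during which the arm holds its last target. There are 200 camera calls.

### The job

Take the amber file out of the desk sorter, stand its bottom edge on the ledge of the grey reading stand and lay it back so that it leans flush against the sloping back plate, in the middle of the stand, right way up and with its labelled cover facing out over the ledge as it does in the sorter. Lay it back gently under control, never letting it drop or fall back by itself, and leave the other two files, the stapler and the mug alone.

Things in the scene. Friction and masses are not known exactly. Their poses are not given: they have to be found in the camera images.
- amber_file: Slim rigid A5 file, amber (ochre yellow), closed slab 210 mm high (its z), 165 wide (y), 28 thick (x), about 0.42 kg. Origin: centre of its bottom edge face; z up, x out of the cover with the white label. Starts upright on its 28 x 165 mm bottom edge in the sorter's first, third or fifth slot, cover to the sorter's +x. Stands by itself when upright on a flat surface.
- amber_file_cover (a point): Middle of the labelled cover of the amber file: 14 mm along x and 105 mm along z from the file's origin.
- black_file: Another file, black, same size, axes and origin, upright in another slot of the sorter. To be left alone.
- blue_file: Another file, dark blue, same size, axes and origin, upright in another slot of the sorter. To be left alone.
- sorter: Dark steel desk sorter, fixed. Origin: centre of underside, z up. Base 210 (x) by 190 mm (y), 4 mm thick; six upright dividers (3 mm sheet, grey top beads, tops 97 mm above the desk) at 40 mm pitch in x make five 37 mm slots centred at x = -80, -40, 0, 40, 80 mm, open at both y ends. Files stand on the base at x = -80, 0, 80 mm, 52 mm free between them.
- stand: Grey sheet steel reading stand, fixed. Origin: centre of underside; x to the lip and reader (away from the robot), z up. Base 150 (x) by 220 mm (y), 4 mm thick, its top is the ledge; a lip along its +x edge reaches 16 mm above the desk; the back plate (rest) rises at x = 23 mm, leaving a ledge 48 mm deep. Stand and sorter may swap sides and are turned up to 0.35 rad.
- rest: The stand's sloping back plate, 200 mm wide (its y), 130 up the slope (z), leaning 20 degrees back from vertical to the stand's -x; top 126 mm above the desk. Origin: middle of the bottom line of its front face, 4 mm above the desk; z up along the face, x normal out of it. A file leaning flush has parallel axes and its origin at x = 14 mm, y = 0, z = 0 in this frame.
- stapler: Black desk stapler 135 x 36 mm, 50 mm high, loose on the desk between sorter and stand on the robot's side. Origin at the centre of its underside. To be left alone.
- mug: White mug, 78 mm across, 90 mm high, loose on the desk on the far side. Origin at the centre of its underside. To be left alone.
Not all that is in view belongs to the job. What is meant by the amber_file is not pink, and is the smaller of those in its own colour.

How it is judged (in metres and radians):
On the way:
1. the amber file is out of the sorter and held or standing over the stand's ledge (x of amber_file in the frame of stand between 0 and 0.12 m and y of amber_file in the frame of stand between -0.06 and 0.06 m and not (contact force between amber_file and rest above 0.05 N)), for 0.05 s.
At the end, for the whole second after the job is handed in: The amber file, let go and still, stands on the ledge and leans flush on the back plate (within 4.5 degrees, foot at most 12 mm forward), within 20 mm of the middle, right way up, label out; other files still upright in their slots, they, stapler and mug within 20 mm of their starts (angle between the z axis of amber_file and the z axis of rest, either way round below 0.08 rad and angle between the y axis of amber_file and the y axis of rest, either way round below 0.08 rad and angle between amber_file's own z axis and vertical below 0.6 rad and y of amber_file in the frame of rest between -0.02 and 0.02 m and x of amber_file in the frame of rest between 0.008 and 0.026 m and z of amber_file in the frame of rest between -0.012 and 0.01 m and x of amber_file_cover in the frame of rest above 0.018 m and contact force between amber_file and rest above 0.1 N and linear speed of amber_file below 0.02 m/s and angular speed of amber_file below 0.1 rad/s and distance of each of black_file, blue_file, stapler, mug from where it was at the start of the episode below 0.02 m and angle between each of black_file, blue_file's own z axis and vertical below 0.2 rad); the robot touches nothing.
It fails at once if the amber file drops or falls back by itself: it turns faster than 1.5 rad/s, or moves faster than 0.3 m/s, while the fingers do not touch it ((angular speed of amber_file above 1.5 rad/s or linear speed of amber_file above 0.3 m/s) and not (contact force between amber_file and the fingers above 0.02 N)).
It fails at once if another file is knocked over or moved more than 20 mm (distance of any of black_file, blue_file from where it was at the start of the episode above 0.02 m or angle between any of black_file, blue_file's own z axis and vertical above 0.2 rad).
It fails at once if the stapler or the mug is moved more than 20 mm (distance of any of stapler, mug from where it was at the start of the episode above 0.02 m).
It also fails if it takes over 59 s, if anything falls off the work surface, if the arm or the gripper's body presses on something with over 40 N, if the wrist force passes 120 N, or if a joint passes its speed limit or range.

## Working session

There is one attempt and no reset: what is moved stays moved. The work goes in short steps, Python scripts to look and compute and a tool call to move; the robot and the scene stay as the last step left them, time stands still between calls to the robot, and variables do not carry over. Pictures are saved under pics/ and viewed, about 8 in all and at most 12, crops included, and the job is handed in when it is done.

Besides the shell and the picture viewer there is one more tool, called after ">>>" by a JSON object that holds its "method" and its "body", one argument or row to a line. jog_arm: Moves the arm, as the interface text tells. Its arguments: {"type":"object","properties":{"deltas":{"type":"array"},"hand":{"type":"number"},"newtons":{"type":"number"}},"required":["deltas"]}

```bash
mkdir -p pics; python3 - <<'E'
from station import robot
import cv2,numpy as np
print(robot.observe())
for c in("scene","top"):
    im,d=robot.snapshot(c); np.savez(c+".npz",im=im,d=d)
    cv2.imwrite(f"pics/{c}0.png",im[:,:,::-1])
    k=robot.calibration(c); print(c,k)
    for th in("amber_file","black_file","blue_file","sorter","stand","rest","stapler","mug"):
        print(th,[(np.round(r["rect"]).tolist(),round(r["p"],2)) for r in robot.look_for(c,th)][:3],[(np.round(r["xy"]).tolist(),round(r["p"],2)) for r in robot.mark_of(c,th)][:3])
E
```

```text
{'t': 0.0, 'qpos': array([-0.89078061,  0.50183741, -0.42678058,  1.55143655,  0.22080425,
        1.13827047, -0.21029591]), 'qvel': array([-0.00090512, -0.00026185,  0.00237228,  0.00111106,  0.00013049,
       -0.00051172,  0.00040647]), 'effort': array([-9.90221233e-04, -5.66573560e+01, -5.81643328e+00, -2.79128695e+01,
       -6.86701946e-02,  3.04955360e-02,  1.72642908e-04]), 'position': array([262.93648557, 593.73252089, 242.68950867]), 'tool_rot': array([-1.57269196e+00,  6.24036446e-05, -4.16767049e-01]), 'ft_force': array([ 0.33886637, -0.47959096,  0.05120868]), 'wrist_torque': array([-0.02752615, -0.02014174, -0.00958638]), 'gripper_width': 0.9983264260958818}
scene {'fx': 459.019670187096, 'fy': 459.019670187096, 'cx': 275.41370605391285, 'cy': 213.36701289088757, 'pose': array([[ 6.38796535e-01,  4.98669551e-01, -5.85890489e-01,
         1.13032256e+03],
       [ 7.69367706e-01, -4.17504581e-01,  4.83490700e-01,
        -4.31581264e+02],
       [-3.50987280e-03, -7.59617406e-01, -6.50360729e-01,
         7.76642404e+02],
       [ 0.00000000e+00,  0.00000000e+00,  0.000
[... 1329 characters left out ...]
[227.0, 241.0], 0.85), ([232.0, 326.0], 0.79)]
black_file [([210.0, 195.0, 92.0, 38.0], 0.8)] [([224.0, 208.0], 0.58)]
blue_file [([204.0, 162.0, 88.0, 45.0], 0.69), ([322.0, 272.0, 25.0, 57.0], 0.24)] [([220.0, 181.0], 0.56)]
sorter [([222.0, 207.0, 95.0, 100.0], 0.73)] [([219.0, 212.0], 0.67), ([223.0, 232.0], 0.33)]
stand [([431.0, 217.0, 115.0, 83.0], 0.65)] [([424.0, 218.0], 0.84), ([324.0, 270.0], 0.33)]
rest [([437.0, 214.0, 106.0, 31.0], 0.8)] [([420.0, 209.0], 0.69)]
stapler [([323.0, 272.0, 22.0, 58.0], 0.84)] [([324.0, 271.0], 0.96), ([300.0, 115.0], 0.71)]
mug [([291.0, 110.0, 44.0, 47.0], 0.77), ([218.0, 234.0, 95.0, 35.0], 0.22)] [([300.0, 116.0], 0.58), ([219.0, 184.0], 0.29)]
```

View pics/top0.png

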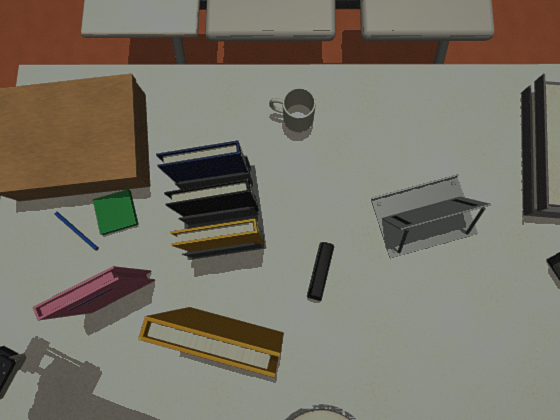

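View pics/scene0.png

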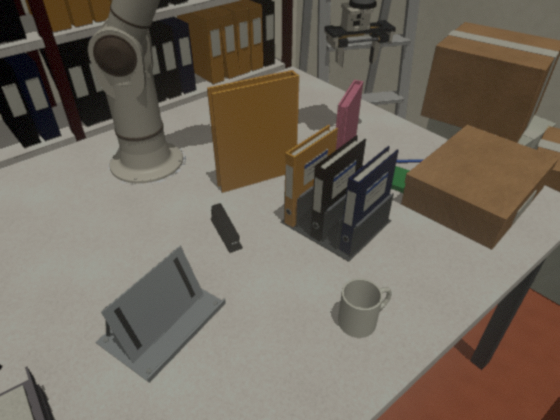

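The top view shows the sorter at about (215,205), with amber (217,234) in the slot nearest the robot, black behind it and blue farthest. The stand is at (430,217), the stapler at (322,271) and the mug at (298,110). The scene view shows the labels facing +x. The big amber file at (253,133) and the pink one are decoys. Next I measure with depth.

```bash
cat > h.py <<'E'
import numpy as np,cv2
from station import robot
def cloud(c,d,pose=None):
    k=robot.calibration(c); v,u=np.mgrid[0:420,0:560]
    p=np.stack([(u-k["cx"])/k["fx"]*d,(v-k["cy"])/k["fy"]*d,d,np.ones_like(d)],-1)
    return (p@(k["pose"] if pose is None else pose).T)[...,:3]
def toolR(s):
    from scipy.spatial.transform import Rotation as R
    T=np.eye(4);T[:3,:3]=R.from_euler("xyz",s["tool_rot"]).as_matrix();T[:3,3]=s["position"];return T
def rect(P):
    (c,s,a)=cv2.minAreaRect(P[:,:2].astype(np.float32)); return np.round(c,1),np.round(s,1),round(a,1)
E
python3 - <<'E'
from h import *
T=np.load("top.npz");S=np.load("scene.npz")
PT=cloud("top",T["d"]);PS=cloud("scene",S["d"])
def sub(P,x,y,w,h,m): 
    Q=P[int(y-h/2):int(y+h/2),int(x-w/2):int(x+w/2)]; 
    return Q.reshape(-1,3)
desk=PT[300:330,380:440].reshape(-1,3);print("desk top z",np.median(desk[:,2]), "scene",np.median(PS[230:260,60:100][...,2]))
hsv=cv2.cvtColor(T["im"],cv2.COLOR_RGB2HSV)
# file tops
for n,r in dict(amber=(217,234,100,44),black=(210,195,100,44),blue=(204,162,96,50)).items():
    Q=sub(PT,*r,0); Q=Q[(Q[:,2]>195)&(Q[:,2]<230)]
    if len(Q)<20: print(n,len(Q));continue
    c=Q.mean(0);w,V=np.linalg.eigh(np.cov((Q-c)[:,:2].T));print(n,len(Q),"mean",c.round(1),"zmed",np.median(Q[:,2]),rect(Q),"ydir ang",np.degrees(np.arctan2(V[1,1],V[0,1])).round(2))
for nm,P,r in(("top",PT,(431,217,130,100)),("scene",PS,(162,312,145,150))):
    Q=sub(P,*r,0)
    for lo,hi in((2,8),(10,22),(118,135)):
        q=Q[(Q[:,2]>lo)&(Q[:,2]<hi)]; print(nm,lo,hi,len(q),rect(q) if len(q)>10 else "", q.mean(0).round(1))
# rest face plane: scene RANSAC
Q=sub(PS,162,312,145,150,0);Q=Q[(Q[:,2]>25)&(Q[:,2]<115)]
rng=np.random.default_rng(0);best=None
for _ in range(300):
    a=Q[rng.choice(len(Q),3,False)];n=np.cross(a[1]-a[0],a[2]-a[0]);n/=np.linalg.norm(n)+1e-9
    m=abs((Q-a[0])@n)<2.5
    if best is None or m.sum()>best.sum():best=m
q=Q[best];c=q.mean(0);n=np.linalg.svd(q-c)[2][2];n*=np.sign(n[0]);
print("rest plane",len(Q),best.sum(),c.round(1),n.round(3),"tilt",np.degrees(np.arcsin(n[2])),"yaw",np.degrees(np.arctan2(n[1],n[0])))
yv=np.array([-n[1],n[0],0])/np.hypot(n[0],n[1]);zv=np.cross(n,yv)
print("y ext",np.percentile(q@yv,[0,2,98,100]),"z ext",np.percentile(q[:,2],[0,100]))
ym=np.mean(np.percentile(q@yv,[1,99])); o=c+yv*(ym-c@yv); o=o-zv*((o[2]-4)/zv[2]);print("rest origin",o.round(1))
E
```

```text
desk top z -1.8804147918866079 scene 0.21434747811809984
amber 1304 mean [476.5 214.6 206.1] zmed 203.66868763434758 (array([476.4, 217.1]), array([ 28.7, 164.9]), 9.2) ydir ang 99.09
black 1300 mean [554.3 230.7 206.1] zmed 203.94681664196946 (array([554.3, 233.2]), array([ 29.1, 165.2]), 9.9) ydir ang 99.93
blue 1551 mean [622.2 242.3 206.4] zmed 205.1049157725181 (array([599.1, 244.7]), array([ 96.9, 172.2]), 10.0) ydir ang 83.77
top 2 8 2374 (array([ 545.6, -270.3]), array([239.5, 313.1]), 0.5) [ 543.1 -246.2    3.5]
top 10 22 299 (array([ 550.1, -249.8]), array([142.9, 219.6]), 16.0) [ 586.6 -238.6   14.8]
top 118 135 251 (array([ 523.4, -256.5]), array([ 11.1, 198.9]), 15.6) [ 524.4 -254.9  122.6]
scene 2 8 3883 (array([ 480.8, -239.5]), array([347.9, 415. ]), 54.3) [ 550.4 -247.1    3.9]
scene 10 22 873 (array([ 550.2, -175. ]), array([139.3, 345.4]), 10.0) [ 586.  -244.3   15.5]
scene 118 135 516 (array([ 524.8, -255.1]), array([ 14.5, 199.4]), 16.0) [ 528.4 -260.6  122.8]
rest plane 4255 3960 [ 546.9 -255.9   71. ] [0.904 0.256 0.342] tilt 19.982075417650066 yaw 15.815219020232787
y ext [-488.28800337 -484.88488049 -293.44587292 -287.63906233] z ext [ 25.00173242 114.93132669]
rest origin [ 568.6 -242.9    4. ]
```

```bash
python3 - <<'E'
from h import *
T=np.load("top.npz");S=np.load("scene.npz")
P=np.concatenate([cloud(c,x["d"])[x["d"]>0].reshape(-1,3) for c,x in(("top",T),("scene",S))])
xs=range(150,750,50);print("y\\x",*xs)
for y in range(600,-500,-50):
    print(y,*[int(np.percentile(q,99.5)) if len(q:=P[(P[:,0]>=x)&(P[:,0]<x+50)&(P[:,1]>=y)&(P[:,1]<y+50),2])>8 else "-" for x in xs])
E
```

```text
y\x 150 200 250 300 350 400 450 500 550 600 650 700
600 3 2 405 336 4 4 4 12 104 105 105 105
550 4 402 414 402 4 3 11 10 104 105 105 105
500 326 386 392 211 211 3 17 21 100 105 105 105
450 3 333 334 210 211 3 2 20 21 104 105 105
400 2 3 2 1 211 210 2 18 3 104 104 104
350 2 3 - 2 210 2 2 1 2 3 4 4
300 2 2 295 295 2 91 213 214 215 215 3 3
250 2 2 295 294 2 197 215 215 215 215 98 4
200 2 1 295 294 3 3 215 215 215 215 214 3
150 1 - 295 281 3 3 215 213 215 214 215 3
100 4 295 294 3 4 3 214 213 167 3 3 3
50 3 293 293 3 3 3 4 4 3 3 3 3
0 4 3 4 34 54 51 44 3 3 3 3 3
-50 3 3 3 3 51 50 46 3 3 3 3 3
-100 3 3 3 3 3 3 3 3 3 3 3 3
-150 3 3 3 3 3 3 3 22 17 3 3 3
-200 3 3 3 3 4 3 125 126 17 17 3 3
-250 3 3 3 3 3 3 6 126 53 17 3 3
-300 3 3 3 3 3 3 5 126 91 17 3 3
-350 3 3 3 3 3 3 5 126 124 17 3 3
-400 3 3 3 3 3 3 3 13 88 3 3 3
-450 3 3 2 3 3 3 3 3 3 3 3 2
```

>>> {"method": "jog_arm", "body": {
  "deltas": [
    {"slide": [0, 0, 16], "turn": [0, 0, -30]},
    {"slide": [0, 0, 16], "turn": [0, 0, -30]},
    {"slide": [0, 0, 16], "turn": [0, 0, -30]},
    {"slide": [0, 0, 16], "turn": [0, 0, -30]},
    {"slide": [21.3, -37.7, 16], "turn": [0, 0, -56.6]},
    {"slide": [21.3, -37.7, 16], "turn": [0, 0, -56.6]},
    {"slide": [21.3, -37.7, 16], "turn": [0, 0, -56.6]},
    {"slide": [21.3, -37.7, 16], "turn": [0, 0, -56.6]},
    {"slide": [21.3, -37.7, 16], "turn": [0, 0, -56.6]},
    {"slide": [21.3, -37.7, 16], "turn": [0, 0, -56.6]}
  ],
  "hand": 0.55,
  "newtons": 35
}}

```text
t: 2.7
position: [411.3, 331.3, 404.1]
tool_rot: [-1.57, 0.0, -1.404]
ft_force: [0.5, 0.0, 0.5]
gripper_width: 0.546
```

>>> {"method": "jog_arm", "body": {
  "deltas": [
    {"slide": [6.5, -11.4, 0], "turn": [0, 0, 0]},
    {"slide": [6.5, -11.4, 0], "turn": [0, 0, 0]},
    {"slide": [6.5, -11.4, 0], "turn": [0, 0, 0]},
    {"slide": [6.5, -11.4, 0], "turn": [0, 0, 0]},
    {"slide": [6.5, -11.4, 0], "turn": [0, 0, 0]},
    {"slide": [6.5, -11.4, 0], "turn": [0, 0, 0]}
  ]
}}

```text
t: 3.3
position: [474.9, 220.7, 403.8]
tool_rot: [-1.571, 0.001, -1.402]
ft_force: [-0.4, 0.7, 0.4]
gripper_width: 0.552
```

```bash
python3 - <<'E'
from h import *
s=robot.observe();im,d=robot.snapshot("wrist");print(s["t"],s["position"],s["tool_rot"],s["qpos"].round(2))
k=robot.calibration("wrist");print(k)
P=cloud("wrist",d,toolR(s)@k["hand_eye"]);np.savez("w1.npz",im=im,d=d,P=P)
cv2.imwrite("pics/w1.png",im[:,:,::-1])
for n in("amber_file","black_file"):print(n,robot.look_for("wrist",n)[:2])
Q=P[(d>0)&(P[...,2]>195)&(P[...,2]<225)&(abs(P[...,0]-476)<45)&(abs(P[...,1]-217)<110)]
print(len(Q),np.median(Q[:,2]),rect(Q),Q.min(0),Q.max(0))
E
```

```text
3.3 [474.89519653 220.69476578 403.76696489] [-1.57097558e+00  8.06658774e-04 -1.40235947e+00] [-0.46  0.12 -0.03  1.66  0.    1.36 -0.32]
{'fx': 336.4544252739189, 'fy': 336.4544252739189, 'cx': 284.79149873667814, 'cy': 213.27465740094803, 'hand_eye': array([[ 3.88471566e-04,  9.62291641e-01,  2.72019570e-01,
        -7.21462839e+01],
       [ 6.67012292e-04, -2.72019779e-01,  9.62291429e-01,
        -1.41124047e+02],
       [ 9.99999702e-01, -1.92382462e-04, -7.47532303e-04,
        -5.68686240e-01],
       [ 0.00000000e+00,  0.00000000e+00,  0.00000000e+00,
         1.00000000e+00]])}
amber_file [{'rect': [245.4, 20.7, 38.6, 40.1], 'p': 0.91}, {'rect': [98.7, 163.0, 197.3, 249.7], 'p': 0.83}]
black_file [{'rect': [354.5, 181.3, 52.6, 147.6], 'p': 0.62}]
4235 204.95403089261617 (array([475.5, 216.6]), array([ 27.9, 164.2]), 9.2) [449.15528742 133.8106979  195.0970251 ] [501.23914188 299.79814205 216.46247063]
```

View pics/w1.png

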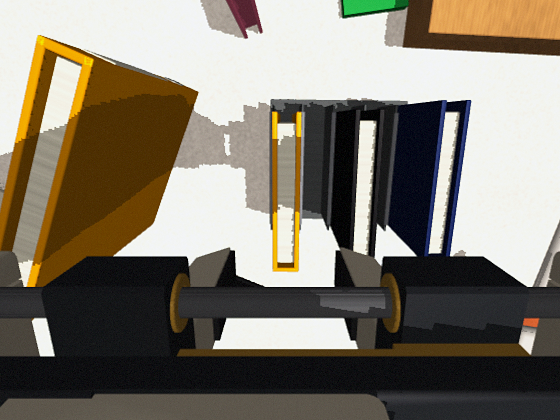

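The wrist view shows the amber file centred between the fingers at column 285, and both cameras agree on its centre (476,217) and yaw of about 9.3°. Descending.

>>> {"method": "jog_arm", "body": {
  "deltas": [
    {"slide": [0, 0, -4]},
    {"slide": [0, 0, -8]},
    {"slide": [0, 0, -12]},
    {"slide": [0, 0, -15]},
    {"slide": [0, 0, -15.5]},
    {"slide": [0, 0, -15.5]},
    {"slide": [0, 0, -15.5]}
  ]
}}

```text
$.deltas[0]: bad value
```

>>> {"method": "jog_arm", "body": {
  "deltas": [
    {"slide": [0, 0, -4], "turn": [0, 0, 0]},
    {"slide": [0, 0, -8], "turn": [0, 0, 0]},
    {"slide": [0, 0, -12], "turn": [0, 0, 0]},
    {"slide": [0, 0, -15], "turn": [0, 0, 0]},
    {"slide": [0, 0, -15.5], "turn": [0, 0, 0]},
    {"slide": [0, 0, -15.5], "turn": [0, 0, 0]},
    {"slide": [0, 0, -15.5], "turn": [0, 0, 0]}
  ]
}}

```text
t: 4.15
position: [476.7, 220.1, 250.5]
tool_rot: [-1.568, 0.001, -1.404]
ft_force: [0.4, -0.3, 0.9]
gripper_width: 0.548
```

>>> {"method": "jog_arm", "body": {
  "deltas": [
    {"slide": [-0.1, -0.3, -2], "turn": [0, 0, 0]},
    {"slide": [-0.1, -0.3, -4], "turn": [0, 0, 0]},
    {"slide": [-0.1, -0.3, -5.5], "turn": [0, 0, 0]},
    {"slide": [-0.1, -0.3, -6.5], "turn": [0, 0, 0]},
    {"slide": [-0.1, -0.3, -6.8], "turn": [0, 0, 0]},
    {"slide": [-0.1, -0.3, -6.8], "turn": [0, 0, 0]},
    {"slide": [-0.1, -0.3, -6.8], "turn": [0, 0, 0]}
  ]
}}

```text
t: 4.85
position: [475.4, 216.6, 181.8]
tool_rot: [-1.569, 0.001, -1.405]
ft_force: [0.8, -0.3, 1.0]
gripper_width: 0.552
```

>>> {"method": "jog_arm", "body": {
  "deltas": [
    {"slide": [0, 0, 0], "turn": [0, 0, 0]},
    {"slide": [0, 0, 0], "turn": [0, 0, 0]},
    {"slide": [0, 0, 0], "turn": [0, 0, 0]},
    {"slide": [0, 0, 0], "turn": [0, 0, 0]},
    {"slide": [0, 0, 0], "turn": [0, 0, 0]},
    {"slide": [0, 0, 0], "turn": [0, 0, 0]},
    {"slide": [0, 0, 0], "turn": [0, 0, 0]},
    {"slide": [0, 0, 0], "turn": [0, 0, 0]}
  ],
  "hand": 0.1,
  "newtons": 35
}}

```text
t: 5.65
position: [474.9, 216.3, 181.0]
tool_rot: [-1.57, 0.0, -1.405]
ft_force: [0.4, -0.4, 4.6]
gripper_width: 0.306
```

Gripped: the opening of 28.2 mm matches the file thickness. Lifting straight up.

>>> {"method": "jog_arm", "body": {
  "deltas": [
    {"slide": [0, 0, 1], "turn": [0, 0, 0]},
    {"slide": [0, 0, 3], "turn": [0, 0, 0]},
    {"slide": [0, 0, 5.5], "turn": [0, 0, 0]},
    {"slide": [0, 0, 8], "turn": [0, 0, 0]},
    {"slide": [0, 0, 11], "turn": [0, 0, 0]},
    {"slide": [0, 0, 14], "turn": [0, 0, 0]},
    {"slide": [0, 0, 16], "turn": [0, 0, 0]},
    {"slide": [0, 0, 17], "turn": [0, 0, 0]},
    {"slide": [0, 0, 17], "turn": [0, 0, 0]}
  ]
}}

```text
t: 6.55
position: [474.8, 216.2, 351.6]
tool_rot: [-1.569, 0.0, -1.405]
ft_force: [0.5, -0.3, -4.2]
gripper_width: 0.303
```

```bash
python3 - <<'E'
from h import *
s=robot.observe();im,d=robot.snapshot("scene");print(s["t"],s["position"],s["tool_rot"],s["ft_force"],s["wrist_torque"])
cv2.imwrite("pics/s1.png",im[:,:,::-1])
E
```

```text
6.55 [474.84610391 216.24251662 351.56590324] [-1.56949396e+00  4.21384691e-04 -1.40467959e+00] [ 0.48547856 -0.30902376 -4.21702541] [-0.07470165  0.01403181 -0.00287321]
```

View pics/s1.png

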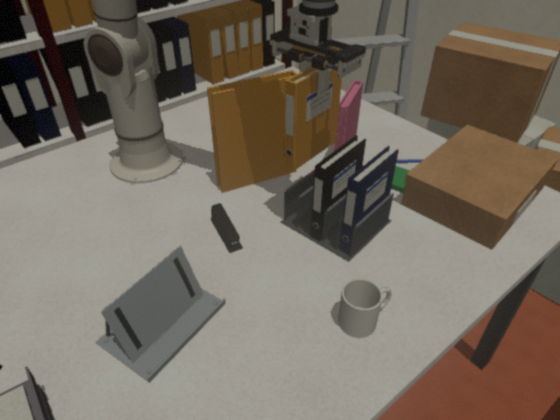

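The scene view shows the file hanging upright from the gripper with its label facing out, and black and blue still in place. Moving across to the stand.

>>> {"method": "jog_arm", "body": {
  "deltas": [
    {"slide": [0.2, -1, 0], "turn": [0, 0, 0]},
    {"slide": [0.5, -3, 0], "turn": [0, 0, 0]},
    {"slide": [1, -6, 0], "turn": [0, 0, 1]},
    {"slide": [1.5, -9.5, 0], "turn": [0, 0, 1]},
    {"slide": [2, -13, 0], "turn": [0, 0, 2]},
    {"slide": [3, -17, 0], "turn": [0, 0, 3]},
    {"slide": [3.5, -21, 0], "turn": [0, 0, 3]},
    {"slide": [4, -25, 0], "turn": [0, 0, 4]},
    {"slide": [5, -29, 0], "turn": [0, 0, 5]},
    {"slide": [5.5, -33, 0], "turn": [0, 0, 5]}
  ]
}}

```text
t: 7.6
position: [528.9, -116.2, 349.1]
tool_rot: [-1.573, 0.001, -1.317]
ft_force: [0.5, 0.6, -3.2]
gripper_width: 0.303
```

>>> {"method": "jog_arm", "body": {
  "deltas": [
    {"slide": [0.6, -4, 0], "turn": [0, 0, 0.5]},
    {"slide": [1.2, -7.5, 0], "turn": [0, 0, 1]},
    {"slide": [1.8, -10.5, 0], "turn": [0, 0, 1.3]},
    {"slide": [2.1, -12.5, 0], "turn": [0, 0, 1.3]},
    {"slide": [2.2, -13.4, 0], "turn": [0, 0, 1.3]},
    {"slide": [2.2, -13.4, 0], "turn": [0, 0, 1.3]},
    {"slide": [2.2, -13.4, 0], "turn": [0, 0, 1.3]},
    {"slide": [2.2, -13.4, 0], "turn": [0, 0, 1.3]}
  ]
}}

```text
t: 8.4
position: [551.8, -245.9, 350.4]
tool_rot: [-1.571, 0.001, -1.292]
ft_force: [-0.4, 0.4, -4.1]
gripper_width: 0.303
```

```bash
python3 - <<'E'
from h import *
from scipy.spatial.transform import Rotation as R
s=robot.observe();print(s["t"],s["position"],s["tool_rot"],s["ft_force"],s["gripper_width"])
# file axes in tool: x_f = tool z, z_f = -tool y, y_f = z x x
y=np.radians(15.8);n=np.array([np.cos(y)*np.cos(.349),np.sin(y)*np.cos(.349),np.sin(.349)]);yv=np.array([-np.sin(y),np.cos(y),0]);zv=np.cross(n,yv)
G=np.stack([np.cross(-zv,n),-zv,n],1)   # tool x,y,z
C=toolR(s)[:3,:3];print("turn deg",R.from_matrix(G@C.T).as_rotvec(degrees=True))
F=np.array([568.6,-242.9,4])+14*n+177.5*zv;print("flush tcp",F,"delta",F-s["position"],R.from_matrix(G).as_euler("xyz"))
E
```

```text
8.4 [ 551.82708736 -245.87130621  350.42541394] [-1.57085063e+00  1.40630706e-03 -1.29227745e+00] [-0.35122949  0.35285614 -4.06361069] 0.3031151066493824
turn deg [  5.39523445 -19.25802468  -0.17041148]
flush tcp [ 522.85463649 -255.84463309  175.5868532 ] delta [ -28.97245088   -9.97332688 -174.83856074] [-1.22179633  0.         -1.2950343 ]
```

Tilt the file to the back plate's angle while it is still high, then lower it to about 30 mm above the ledge and 20 mm in front.

>>> {"method": "jog_arm", "body": {
  "deltas": [
    {"slide": [0, 0, 0], "turn": [1.1, -4, 0]},
    {"slide": [0, 0, -1], "turn": [2.7, -9.6, 0]},
    {"slide": [0, 0, -2], "turn": [4.3, -15.4, 0]},
    {"slide": [0, 0, -4], "turn": [5.4, -19.3, -0.2]},
    {"slide": [0, 0, -7], "turn": [5.4, -19.3, -0.2]},
    {"slide": [0, 0, -10], "turn": [5.4, -19.3, -0.2]},
    {"slide": [-0.5, -0.2, -12.5], "turn": [5.4, -19.3, -0.2]},
    {"slide": [-1, -0.3, -14], "turn": [5.4, -19.3, -0.2]},
    {"slide": [-1, -0.3, -14.5], "turn": [5.4, -19.3, -0.2]},
    {"slide": [-1, -0.3, -14.5], "turn": [5.4, -19.3, -0.2]}
  ]
}}

```text
t: 9.4
position: [541.7, -249.7, 205.4]
tool_rot: [-1.222, 0.001, -1.297]
ft_force: [-0.4, -0.5, -4.7]
gripper_width: 0.303
```

```bash
cat > chk.py <<'E'
from h import *
import sys
s=robot.observe();im,d=robot.snapshot("scene");np.savez("c.npz",im=im,d=d);print(s["t"],s["position"],s["tool_rot"],s["ft_force"],s["gripper_width"])
cv2.imwrite(f"pics/{sys.argv[1]}.png",im[:,:,::-1])
P=cloud("scene",d)
y=np.radians(15.8);n=np.array([np.cos(y)*np.cos(.349),np.sin(y)*np.cos(.349),np.sin(.349)]);yv=np.array([-np.sin(y),np.cos(y),0]);zv=np.cross(n,yv)
L=(P-np.array([568.6,-242.9,4]))@np.stack([n,yv,zv],1)
hsv=cv2.cvtColor(im,cv2.COLOR_RGB2HSV);am=(hsv[...,0]>10)&(hsv[...,0]<30)&(hsv[...,1]>120)
m=(d>0)&(abs(L[...,1])<110)&(L[...,0]>10)&(L[...,0]<90)&(L[...,2]>-20)&(L[...,2]<260)&am
q=L[m]
# front cover plane in rest frame: x = a + b*y + c*z, robust
A=np.c_[np.ones(len(q)),q[:,1:]];g=np.ones(len(q),bool)
for _ in range(6):
    k=np.linalg.lstsq(A[g],q[g,0],rcond=None)[0];r=q[:,0]-A@k;g=abs(r)<max(2,1.5*np.std(r[g]))
f=q[g];print("n",len(q),g.sum(),"cover x at z=0:",k[0].round(1),"slope y,z deg",np.degrees(k[1:]).round(2))
print("y ext",np.percentile(f[:,1],[0.5,2,98,99.5]).round(1),"z ext",np.percentile(f[:,2],[.3,1,99,99.7]).round(1))
print("min z by y",[(a,f[(f[:,1]>a)&(f[:,1]<a+20),2].min().round(1)) for a in range(-80,80,20) if ((f[:,1]>a)&(f[:,1]<a+20)).any()])
E
python3 chk.py s2
```

```text
9.4 [ 541.69116292 -249.67155862  205.41900029] [-1.22161924e+00  5.14005860e-04 -1.29686975e+00] [-0.39025612 -0.54317794 -4.73542915] 0.3032312208371773
n 6770 5763 cover x at z=0: 56.9 slope y,z deg [ 0.19 -0.01]
y ext [-78.7 -77.4  80.   82.6] z ext [ 24.   25.5 230.  231.7]
min z by y [(-80, np.float64(22.9)), (-60, np.float64(22.7)), (-40, np.float64(23.6)), (-20, np.float64(23.5)), (0, np.float64(23.2)), (20, np.float64(22.9)), (40, np.float64(23.7)), (60, np.float64(24.0))]
```

View pics/s2.png

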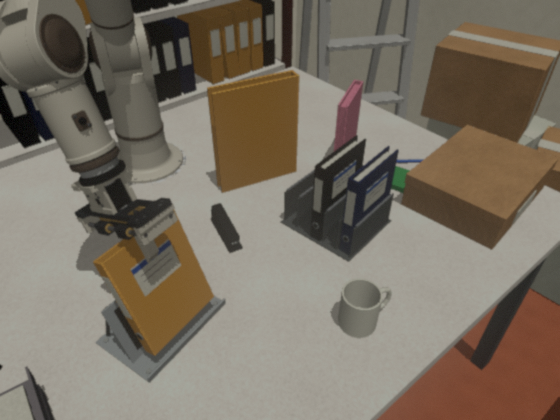

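The file hangs parallel to the plate (within 0.2°), label out, centred within about 1 mm. It is 29 mm out and 22 mm up, which agrees with the TCP figures. Lowering to 2 mm above the ledge.

>>> {"method": "jog_arm", "body": {
  "deltas": [
    {"slide": [-0.2, 0, -0.6], "turn": [0, 0, 0]},
    {"slide": [-0.5, -0.2, -1.3], "turn": [0, 0, 0]},
    {"slide": [-0.8, -0.3, -2], "turn": [0, 0, 0]},
    {"slide": [-1.1, -0.4, -2.6], "turn": [0, 0, 0]},
    {"slide": [-1.1, -0.4, -2.8], "turn": [0, 0, 0]},
    {"slide": [-1.1, -0.4, -2.8], "turn": [0, 0, 0]}
  ]
}}

```text
t: 10.05
position: [530.3, -254.9, 177.1]
tool_rot: [-1.222, 0.0, -1.299]
ft_force: [-0.1, -0.3, -3.5]
gripper_width: 0.302
```

>>> {"method": "jog_arm", "body": {
  "deltas": [
    {"slide": [-0.2, -0.05, 0], "turn": [0, 0, 0]},
    {"slide": [-0.4, -0.1, 0], "turn": [0, 0, 0]},
    {"slide": [-0.6, -0.15, 0], "turn": [0, 0, 0]},
    {"slide": [-0.6, -0.15, -0.1], "turn": [0, 0, 0]},
    {"slide": [-0.6, -0.15, -0.1], "turn": [0, 0, 0]}
  ]
}}

```text
t: 10.55
position: [524.6, -256.3, 176.7]
tool_rot: [-1.221, -0.0, -1.298]
ft_force: [0.4, 0.8, -3.5]
gripper_width: 0.3
```

>>> {"method": "jog_arm", "body": {
  "deltas": [
    {"slide": [0, 0, -0.1], "turn": [0, 0, 0]},
    {"slide": [0, 0, -0.2], "turn": [0, 0, 0]},
    {"slide": [0, 0, -0.2], "turn": [0, 0, 0]}
  ]
}}

```text
t: 10.85
position: [524.8, -256.3, 175.0]
tool_rot: [-1.221, -0.001, -1.298]
ft_force: [-0.3, 0.5, -1.5]
gripper_width: 0.303
```

>>> {"method": "jog_arm", "body": {
  "deltas": [
    {"slide": [-0.1, 0, 0], "turn": [0, 0, 0]},
    {"slide": [-0.15, 0, 0], "turn": [0, 0, 0]},
    {"slide": [-0.15, 0, 0], "turn": [0, 0, 0]}
  ]
}}

```text
t: 11.15
position: [523.5, -256.4, 175.0]
tool_rot: [-1.22, -0.001, -1.298]
ft_force: [0.2, 0.2, -2.7]
gripper_width: 0.305
```

```bash
python3 chk.py s3
```

```text
11.15 [ 523.54824729 -256.41102114  174.99579484] [-1.22032356e+00 -1.00298552e-03 -1.29838002e+00] [ 0.23917271  0.17301338 -2.66573008] 0.3050516574633038
n 6161 5359 cover x at z=0: 28.7 slope y,z deg [ 0.3  -0.13]
y ext [-80.2 -78.8  78.4  81. ] z ext [  1.3   2.9 208.2 209.9]
min z by y [(-80, np.float64(0.8)), (-60, np.float64(1.1)), (-40, np.float64(0.8)), (-20, np.float64(0.6)), (0, np.float64(1.1)), (20, np.float64(0.7)), (40, np.float64(1.2)), (60, np.float64(0.9))]
```

>>> {"method": "jog_arm", "body": {
  "deltas": [
    {"slide": [0, 0, -0.1], "turn": [0, 0, 0]},
    {"slide": [-0.1, 0, -0.1], "turn": [0, 0, 0]},
    {"slide": [-0.1, 0, -0.1], "turn": [0, 0, 0]}
  ]
}}

```text
t: 11.5
position: [523.3, -256.6, 174.8]
tool_rot: [-1.219, -0.002, -1.298]
ft_force: [1.2, 1.0, 3.0]
gripper_width: 0.305
```

>>> {"method": "jog_arm", "body": {
  "deltas": [
    {"slide": [-0.05, 0, -0.05], "turn": [0, 0, 0]},
    {"slide": [-0.1, -0.03, -0.05], "turn": [0, 0, 0]},
    {"slide": [-0.1, -0.03, -0.05], "turn": [0, 0, 0]}
  ]
}}

```text
t: 11.8
position: [523.1, -256.6, 174.7]
tool_rot: [-1.218, -0.002, -1.297]
ft_force: [3.7, 1.2, 5.8]
gripper_width: 0.303
```

Both contacts are felt: the ledge pushes up and the plate pushes in +x, with the file seated. Releasing.

>>> {"method": "jog_arm", "body": {
  "deltas": [
    {"slide": [0, 0, 0], "turn": [0, 0, 0]},
    {"slide": [0, 0, 0], "turn": [0, 0, 0]},
    {"slide": [0, 0, 0], "turn": [0, 0, 0]},
    {"slide": [0, 0, 0], "turn": [0, 0, 0]}
  ],
  "hand": 0.5
}}

```text
t: 12.2
position: [520.4, -256.7, 172.5]
tool_rot: [-1.222, 0.0, -1.299]
ft_force: [0.2, -0.6, -0.3]
gripper_width: 0.495
```

```bash
python3 chk.py s4
```

```text
12.2 [ 520.37974868 -256.70906958  172.50290845] [-1.22230031e+00  3.42991413e-04 -1.29887763e+00] [ 0.17515406 -0.58446037 -0.28914197] 0.49490044935646194
n 6185 5345 cover x at z=0: 29.0 slope y,z deg [ 0.03 -0.44]
y ext [-80.4 -79.2  78.8  81. ] z ext [  1.5   3.1 208.2 209.8]
min z by y [(-80, np.float64(0.7)), (-60, np.float64(0.9)), (-40, np.float64(0.3)), (-20, np.float64(0.5)), (0, np.float64(0.6)), (20, np.float64(0.5)), (40, np.float64(0.7)), (60, np.float64(0.7))]
```

Released: the file is at rest, flush and centred, and the wrist force is about zero. Withdrawing along the file's z axis.

>>> {"method": "jog_arm", "body": {
  "deltas": [
    {"slide": [0.1, 0.1, 0.6], "turn": [0, 0, 0]},
    {"slide": [-0.3, 0, 1.8], "turn": [0, 0, 0]},
    {"slide": [-1.1, -0.2, 4], "turn": [0, 0, 0]},
    {"slide": [-2.2, -0.6, 7], "turn": [0, 0, 0]},
    {"slide": [-3.6, -1, 11], "turn": [0, 0, 0]},
    {"slide": [-5, -1.4, 15], "turn": [0, 0, 0]},
    {"slide": [-5, -1.4, 16], "turn": [0, 0, 0]},
    {"slide": [-5, -1.4, 16], "turn": [0, 0, 0]}
  ]
}}

```text
t: 13.05
position: [471.9, -271.7, 336.6]
tool_rot: [-1.217, -0.005, -1.299]
ft_force: [0.7, 0.7, -0.4]
gripper_width: 0.498
```

```bash
python3 chk.py s5; python3 - <<'E'
from h import *
im,d=robot.snapshot("top");P=cloud("top",d);o=np.load("top.npz");P0=cloud("top",o["d"])
for n,(x,y,w,h,lo,hi) in dict(black=(210,195,100,44,195,230),stapler=(323,272,40,70,25,70),mug=(291,110,60,60,60,110)).items():
    f=lambda A:(lambda Q:Q[(Q[:,2]>lo)&(Q[:,2]<hi)].mean(0).round(1))(A[y-h//2:y+h//2,x-w//2:x+w//2].reshape(-1,3))
    print(n,f(P0),f(P))
E
```

```text
13.05 [ 471.87292016 -271.68685297  336.57496265] [-1.21670106 -0.00451957 -1.29919001] [ 0.72808657  0.69820153 -0.38742303] 0.49846141756277224
n 6838 6004 cover x at z=0: 28.9 slope y,z deg [-0.02 -0.42]
y ext [-80.4 -78.7  78.6  81.2] z ext [  1.4   3.1 209.3 210.2]
min z by y [(-80, np.float64(1.3)), (-60, np.float64(0.3)), (-40, np.float64(0.6)), (-20, np.float64(0.5)), (0, np.float64(1.4)), (20, np.float64(1.0)), (40, np.float64(1.1)), (60, np.float64(1.1))]
black [554.3 230.7 206.1] [554.4 230.4 206. ]
stapler [411.    0.5  45.1] [410.9   0.5  45.1]
mug [799.   59.   77.9] [799.6  59.   77.6]
```

View pics/s5.png

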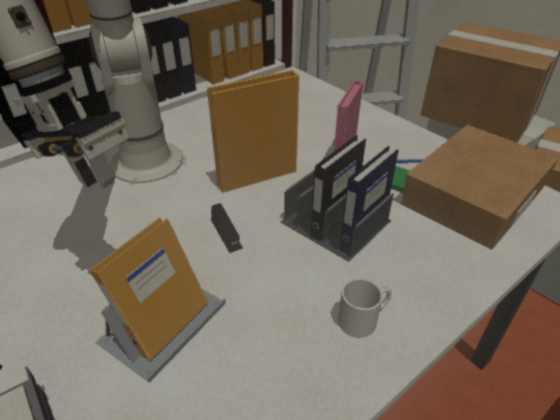

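The amber file leans on the stand at (155,290), label out and upright, with the gripper clear. Everything else is unmoved, so I am handing in.

```bash
python3 -c "
from station import robot
print(robot.finish_job(), robot.observe()['t'])"
```

```text
the job is handed in; nothing more can be done
the job is handed in; nothing more can be done
```

The amber file is on the reading stand, leaning flush on the back plate, and I handed the job in after 13 s of robot time. I gripped it by the top in the sorter slot nearest the robot, carried it over and tilted it 20° in the hand. Then I lowered it until I could feel both the ledge and the plate before letting go.

**Final camera check:**
- **Lean:** about 0.4° off the plate's slope, and square to it sideways within 0.1°.
- **Foot:** about 1 mm forward of flush, sitting on the ledge.
- **Position:** centred within about 1 mm, right way up, label facing out over the ledge.
- **Other objects:** black file, stapler and mug moved less than 1 mm. I checked the blue file only by eye in the picture, and it looks unmoved.
- **Gripper:** clear of everything, with wrist force near zero.

No check failed or disagreed. `finish_job` gives no verdict, so I have no outside confirmation. I also did not measure the file's contact force on the plate after release; I infer it from the push felt just before letting go and the flush fit.

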